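# Third hand at the screwing jig

### The job

Get a joint ready for a colleague to screw: first turn the jig's red turnbutton until it lies square across the pale base panel, so that the panel is locked in its pocket. Then pick up the loose pine block, set it flat on the panel between the two pencil lines, and press it end-on and square against the black sprung pad with a steady push of about 9 N (the pad goes back about 9 mm and the pointer stands in the green field), never driving the pad anywhere near its end stop. Finish while still holding the block pressed there, and leave the other things on the bench alone.

Things in the scene. Friction and masses are not known exactly. Their poses are not given: they have to be found in the camera images.
- jig: jig fixed to the bench: plywood base 12 mm thick, x -160..115, y -100..100 mm in its frame; origin on the bench top. x: pressing direction, toward the upright wooden fence (x 75..105, y -60..60, top z 72 mm); z up. A shallow pocket with 8 mm rails (x -145..30, y -62..62, floor z 12 mm) holds the panel. Place and yaw vary.
- pocket (a point): centre of the pocket floor on the jig, at x -57.5, y 0, z 12 mm in the jig frame
- turnbutton (a joint): angle of the red turnbutton (arm 18 mm wide, 9 thick, 63 long) about an upright pivot at jig x -115, y 85 mm. 0: arm along jig +x, beside the panel; grows clockwise seen from above; pi/2: along jig -y, square across the panel; range -0.4..1.6, starts open (-0.35..0.25). Stays where left (about 1 N at the knob). Underside at z 24.5 mm, 2.5 mm over the panel.
- knob (a point): mid-grip point of the turnbutton's upright round steel knob, 12 mm diameter, 30 mm tall (z 33.5 to 63.5 mm), 50 mm from the pivot; the point is 15 mm below the knob's top, at z 48.5 mm
- panel: loose pale wood panel 170x120x10 mm lying in the jig's pocket with 2 mm play each way, top at z 22 mm; origin at the centre of its underside, axes as the jig's. Two black pencil lines along x at y +-33 mm mark where the block goes.
- block: loose pine block 58x110x38 mm (x, y, z), 0.08 to 0.16 kg, origin at the centre of its underside; its long axis is y. Starts flat on the bench to the left of the jig. Grip it across its 58 mm. Either end may face the pad.
- pad: black rubber pad 76 mm wide (y), 40 mm tall on the sprung plate in front of the fence; origin at the middle of the lower edge of its front face (z 25 mm), axes as the jig. With the spring relaxed the front face is at x 40 mm of the jig frame.
- face (a point): point on the pad's front face, on its midline, at z 41 mm; moves with the pad
- plate (a joint): how far the sprung plate with the pad is pushed back along jig +x (m). 0 relaxed, end stop at 0.020. Spring 1 N per mm, so 9 N at 0.009. A pointer on the plate moves over a white scale on the fence: green field 0.006 to 0.012, red field just before the end stop.
- glue_bottle: dark glue bottle with a white spout, 51 mm across, 184 mm tall, standing; a bystander, leave it; origin at the centre of its underside
- nail_box: yellow nail box 87x53x42 mm; a bystander, leave it; origin at the centre of its underside
- oil_bottle: cream oil bottle with a red spout, 40 mm across, 118 mm tall, standing; a bystander, leave it; origin at the centre of its underside

How it is judged (in metres and radians):
On the way, in this order (a step that is already met when the one before it is completed fails the run):
1. the turnbutton is turned across the panel (past 1.35 rad) (value of joint turnbutton above 1.35 rad), for 0.2 s.
2. the block lies flat and square on the panel between the lines and touches the pad (z of block in the frame of panel between 0.007 and 0.014 m and y of block in the frame of pad between -0.01 and 0.01 m and angle between the y axis of block and the x axis of jig, either way round below 0.1 rad and angle between block's own z axis and vertical below 0.08 rad and contact force between block and pad above 1 N), for 0.2 s.
At the end, for the whole second after the job is handed in: Button past 1.35 rad; panel within 6 mm of its pocket; block flat on it (7-14 mm up, tilt < 0.08), within 10 mm of the pad's midline and 0.10 rad of square; held still by the fingers (> 2 N), it presses the pad 6-12 mm back with 5-13 N through the last second, no robot part on the pad (value of joint turnbutton above 1.35 rad and distance between panel and pocket below 0.006 m and z of block in the frame of panel between 0.007 and 0.014 m and y of block in the frame of pad between -0.01 and 0.01 m and angle between the y axis of block and the x axis of jig, either way round below 0.1 rad and angle between block's own z axis and vertical below 0.08 rad and value of joint plate between 0.006 and 0.012 m and contact force between block and pad between 5 and 13 N and contact force between the fingers and block above 2 N and contact force between each of the arm, the fingers and pad below 0.5 N and linear speed of block below 0.01 m/s); the arm keeps its last pose, push and grip.
It fails at once if the pad is driven nearly to its end stop (past 18 mm) (value of joint plate above 0.018 m).
It fails at once if another thing on the bench is moved by more than 30 mm (distance of any of glue_bottle, nail_box, oil_bottle from where it was at the start of the episode above 0.03 m).
It also fails if it takes over 64 s, if anything falls off the work surface, if the arm or the gripper's body presses on something with over 40 N, if the wrist force passes 120 N, or if a joint passes its speed limit or range.

### The arm

A 6-joint arm with a two-finger parallel gripper is mounted at the origin on a cart in front of the work surface, level with it; the furniture and walls round the work are solid. World frame = base frame: x ahead of the robot, y to its left, z up, the work surface at z = 0. Lengths are in mm, angles in rad, forces in N, time in s.
With the tool pointing down it reaches from about 400 to 925 mm from the base axis. Payload 12.5 kg.
Tool frame: the origin (TCP) lies between the finger pads; the fingertips stand 19 mm ahead of it and the grasp point (between the pads) is the TCP (env.tips_ahead is the distance from the TCP to the fingertips, in mm); z points along the fingers, y is the line along which they close (so a half turn about z gives the same grasp; the last joint's range is limited). The gripper opens to 95 mm and grips with 3 to 60 N. Pads are 20 mm wide; open, the fingers measure 119 mm over their backs; the gripper's body (75 mm by 180 mm) begins 59 mm behind the grasp point.
Start: joints at [-1.225, 0.491, 1.559, -0, 1.092, -0.106], TCP at [272.89, -562.295, 233.661] pointing down, gripper open.
Joint ranges: [-3.1, 3.1], [-0.84, 2.19], [0.05, 2.79], [-1.13, 4.28], [0.06, 2.93], [-2.69, 2.69]. Speed limits (rad/s): [2.22, 2.22, 2.79, 3.14, 3.14, 3.14].

### API

Orientations are given as [roll, pitch, yaw] about the fixed x, y, z axes, in that order (R = Rz(yaw) Ry(pitch) Rx(roll)).
In Python, from cell import env gives the robot as it stands.
- The arm moves only by the shell command python3 -m crank 'ROWS'. ROWS is JSON, a list of rows, each a list of 5 numbers: the shift along the tool's x, y, z in mm, then the turn about the tool's z in degrees, then the finger opening in mm, from 0 to 95.1. In form: [[dx, dy, dz, yaw, grip], ...]. A call has 1 to 10 rows; each row is the pose to reach, as a shift and turn from the pose commanded when the call began, along the tool's axes at that moment; what a row does not reach only later rows make up. A row lasts 1/12 s, in which the tool goes at most 41.7 mm and 7.16 degrees, less where a joint would pass 70% of its speed; a pose out of reach is approached as far as the arm can. A call with a gripper value outside its range is refused whole. The fingers move at their own pace and stop on an object; the grip force is fixed at half the most. Time passes only in rows, so rows that repeat a pose let the fingers close. It gives the time, the measured TCP pose, the force, the opening and the grip force at its end, in the units of the state.
- env.state(): the state, without advancing time (a new reading comes with each control period).
- env.read_camera(name): name is "side" or "top" or "wrist"; returns a dict with "img" (384x512x3 uint8, blue, green, red), "K" (3x3 intrinsics, pixels), "pose" (4x4, takes a point from camera to world coordinates). Camera axes: x right, y down, z forward; pixel columns grow to the right and rows downward; lengths in mm; the calibration is good to about 2 mm. The wrist camera is an equidistant fisheye: a pixel r from the principal point sees the ray r / f radians off the axis. A picture is of the moment at which its call begins. There is no depth.
- env.job_done(): hands the job in; it is judged then, once.
The state is a dict: "t": time; "joints": joint angles; "qvel": joint speeds; "tau": joint torques, N m; "eef_pos": TCP position; "tcp_rot": TCP orientation; "ft_force": force on the tool from outside, world axes, zero at the start; "moment": the same for the moment, N m; "opening": opening from 0.0 (shut) to 1.0 (fully open); "grip_force": force on a finger pad.
Only numpy, scipy, OpenCV 4.12 (cv2) and the standard library are available. Lean on these libraries where they do the work, as an engineer would, in place of code of your own. Each camera call takes 0.05 s, during which the arm holds its last target. There are 200 camera calls.

## Working session

There is one attempt and no reset: what is moved stays moved. The work goes in short steps, Python scripts to look and compute and a shell command to move; the robot and the scene stay as the last step left them, time stands still between calls to the robot, and variables do not carry over. Pictures are saved under pics/ and viewed, at most 10 in all, crops included, and the job is handed in when it is done.

```bash
mkdir -p pics; ls; python3 - <<'E'
from cell import env
import cv2,json,numpy as np
s=env.state(); print({k:np.round(v,3).tolist() for k,v in s.items()})
for n in("top","side"):
    c=env.read_camera(n); cv2.imwrite(f"pics/{n}0.png",c["img"]); np.savez(f"{n}0.npz",**c); print(n,np.round(c["K"],1).tolist(),np.round(c["pose"],3).tolist())
E
```

```text
pics
{'t': 0.0, 'joints': [-1.225, 0.492, 1.559, -0.0, 1.092, -0.106], 'qvel': [0.001, -0.002, 0.002, 0.001, 0.001, 0.001], 'tau': [0.002, -61.263, -25.817, 0.069, 0.048, -0.0], 'eef_pos': [272.817, -562.066, 233.059], 'tcp_rot': [-3.14, -0.0, 0.452], 'ft_force': [0.537, -0.509, -0.369], 'moment': [-0.049, 0.015, 0.001], 'grip_force': 0.0, 'opening': 1.001}
top [[400.2, 0.0, 259.2], [0.0, 400.2, 201.1], [0.0, 0.0, 1.0]] [[0.025, -0.999, 0.041, 540.594], [-0.999, -0.025, 0.023, 280.26], [-0.022, -0.041, -0.999, 1108.217], [0.0, 0.0, 0.0, 1.0]]
side [[444.5, 0.0, 255.9], [0.0, 444.5, 196.5], [0.0, 0.0, 1.0]] [[0.994, -0.079, 0.081, 520.2], [-0.114, -0.726, 0.678, -337.863], [0.005, -0.683, -0.731, 749.031], [0.0, 0.0, 0.0, 1.0]]
```

View pics/top0.png

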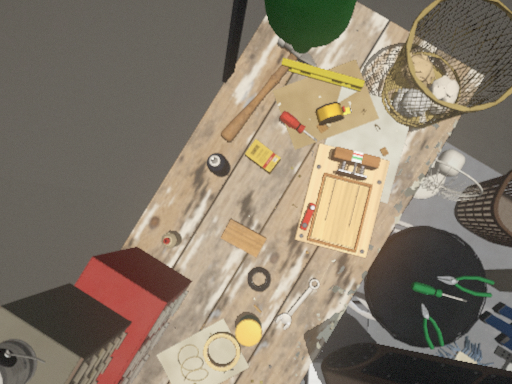

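View pics/side0.png

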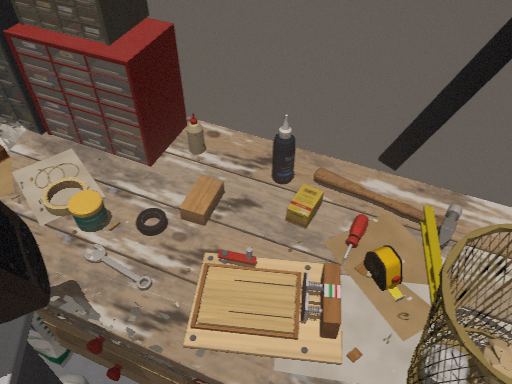

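```bash
python3 - <<'E'
import cv2
t=cv2.imread("pics/top0.png");s=cv2.imread("pics/side0.png")
def crop(im,x,y,w,h,k):
    o=cv2.resize(im[y:y+h,x:x+w],None,fx=k,fy=k,interpolation=cv2.INTER_CUBIC)
    for i in range(0,w,10):
        if (x+i)%20==0: cv2.putText(o,str(x+i),(i*k,10),0,.35,(0,0,255),1); cv2.line(o,(i*k,12),(i*k,18),(0,0,255),1)
    for i in range(0,h,10):
        if (y+i)%20==0: cv2.putText(o,str(y+i),(0,i*k+4),0,.35,(255,0,0),1); cv2.line(o,(24,i*k),(30,i*k),(255,0,0),1)
    return o
cv2.imwrite("pics/ct.png",crop(t,210,140,180,120,4)) 
cv2.imwrite("pics/cs.png",crop(s,170,160,190,200,3)[:600])
E
```

```text
(no output)
```

View pics/ct.png

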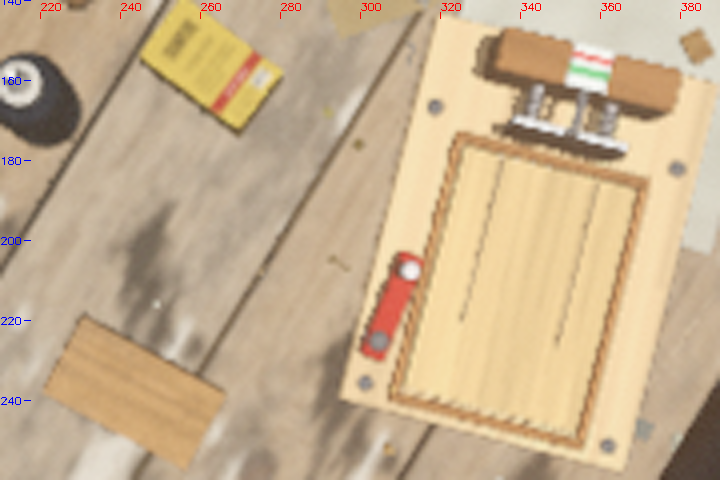

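View pics/cs.png

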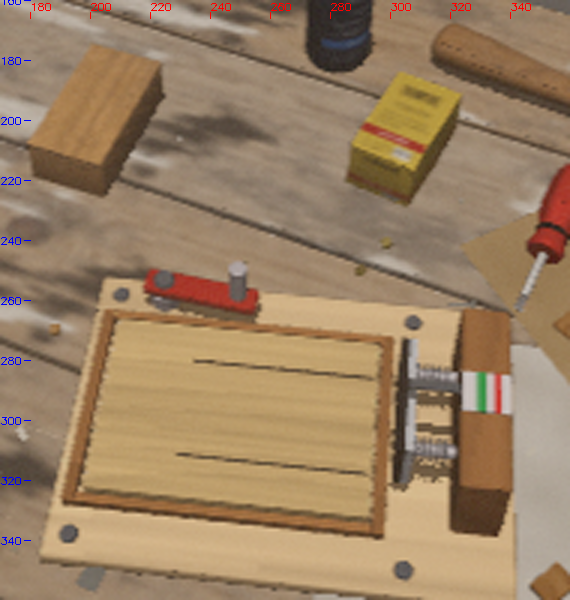

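```bash
cat > h.py <<'E'
import numpy as np, cv2
from scipy.optimize import least_squares
def load(n): return dict(np.load(n+"0.npz"))
T,S=load("top"),load("side")
def proj(c,P):
    M=np.linalg.inv(c["pose"]); q=np.atleast_2d(P)@M[:3,:3].T+M[:3,3]; q=q@c["K"].T; return q[:,:2]/q[:,2:]
def ct(p): return (np.array(p)+.5)/4-.5+[210,140]
def cs(p): return (np.array(p)+.5)/3-.5+[170,160]
def w(p,L):
    L=np.atleast_2d(L); c,s=np.cos(p[2]),np.sin(p[2]); return np.c_[L[:,0]*c-L[:,1]*s+p[0],L[:,0]*s+L[:,1]*c+p[1],L[:,2]]
def fit(p0,obs):
    f=lambda p:np.concatenate([(proj(c,w(p,L))-px).ravel() for c,L,px in obs])
    r=least_squares(f,p0,loss="soft_l1"); print(np.round(r.x,3),"\n",np.round(r.fun.reshape(-1,2),1).tolist()); return r.x
E
cat > m.py <<'E'
from h import *
j=[(T,[-160,100,12],ct((342,399))),(T,[-160,-100,12],ct((622,470))),(T,[115,100,12],ct((438,12))),
(S,[-160,100,12],cs((103,278))),(S,[-160,-100,12],cs((42,552))),
(S,[75,60,72],cs((460,310))),(S,[105,60,72],cs((512,310))),(S,[105,-60,72],cs((511,490))),(S,[75,-60,72],cs((453,487)))]
p=fit([600,0,0],j); print("yaw deg",np.degrees(p[2]))
b=[(29,55),(29,-55),(-29,-55),(-29,55)]
q=fit([470,300,1.0],[(T,[*b[0],38],ct((85,313))),(T,[*b[1],38],ct((225,393))),(T,[*b[2],38],ct((186,470))),(T,[*b[3],38],ct((42,388))),
(S,[*b[0],38],cs((92,43))),(S,[*b[1],38],cs((160,67))),(S,[*b[2],38],cs((105,158))),(S,[*b[3],38],cs((30,146)))]) if 0 else None
def ray(c,px,z):
    d=c["pose"][:3,:3]@np.linalg.inv(c["K"])@[*px,1]; o=c["pose"][:3,3]; return o+d*(z-o[2])/d[2]
print("block top T",[np.round(ray(T,ct(x),38)[:2],1).tolist() for x in((85,313),(225,393),(186,470),(42,388))])
print("block top S",[np.round(ray(S,cs(x),38)[:2],1).tolist() for x in((92,43),(160,67),(105,158),(30,146))])
print("knob T",ray(T,ct((411,270)),63.5),"S",ray(S,cs((237,268)),63.5))
print("pivot",w(p,[-115,85,33.5]),ray(T,ct((378,341)),36),ray(S,cs((164,279)),36))
print("face",w(p,[40,0,41]))
E
python3 m.py
```

```text
[ 6.13801e+02  7.28820e+01 -2.32000e-01] 
 [[-1.0, 0.8], [0.6, 2.0], [0.2, 0.6], [0.4, -1.6], [-1.9, 0.5], [0.6, -1.3], [-0.3, 0.3], [0.8, 0.6], [1.9, -0.4]]
yaw deg -13.300690374703473
block top T [[537.5, 379.1], [486.7, 284.1], [434.9, 308.8], [486.7, 406.5]]
block top S [[480.7, 405.7], [530.8, 374.2], [486.4, 287.9], [433.9, 305.0]]
knob T [570.9831128 164.9762299  63.5      ] S [567.45072298 163.81459713  63.5       ]
pivot [[521.44117825 182.05894727  33.5       ]] [523.85320808 182.95306666  36.        ] [520.97009437 180.35747145  36.        ]
face [[652.72824949  63.6794519   41.        ]]
```

```bash
cat > d.py <<'E'
import sys,numpy as np
from cell import env
# usage: d.py x y z yawdeg -> tool-frame shift and turn from measured pose
def d(x,y,z,yw,s=None):
    s=s or env.state(); a=s["tcp_rot"][2]; v=np.array([x,y,z])-s["eef_pos"]
    return np.round([v[0]*np.cos(a)+v[1]*np.sin(a), v[0]*np.sin(a)-v[1]*np.cos(a), -v[2], -((yw-np.degrees(a)+180)%360-180)],1)
if __name__=="__main__": print(d(*map(float,sys.argv[1:])))
E
python3 -m crank '[[300,-270,0,-68,95],[300,-270,0,-68,95],[300,-270,0,-68,95],[300,-270,0,-68,95],[300,-270,0,-68,95],[300,-270,0,-68,95],[300,-270,0,-68,95],[300,-270,0,-68,95],[300,-270,0,-68,95],[300,-270,0,-68,95]]'
python3 d.py 569.2 164.4 150 159.7
python3 - <<'E'
import sys; sys.argv=['']
from h import *
def ray(c,px,z):
    d=c["pose"][:3,:3]@np.linalg.inv(c["K"])@[*px,1]; o=c["pose"][:3,3]; return np.round(o+d*(z-o[2])/d[2])
print("glue",ray(S,(283,177),0),ray(T,(216,160),184))
E
```

```text
t: 0.93
eef_pos: [425.3, -185.5, 233.6]
tcp_rot: [-3.141, -0.0, 1.647]
ft_force: [0.8, -0.1, 0.1]
opening: 0.998
grip_force: 0.0
[338.  170.   83.6 -65.4]
glue [676. 414.   0.] [672. 404. 184.]
```

```bash

python3 -m crank '[[338,170,60,-65,40],[338,170,60,-65,40],[338,170,60,-65,40],[338,170,60,-65,40],[338,170,60,-65,40],[338,170,60,-65,40],[338,170,60,-65,40],[338,170,60,-65,40],[338,170,60,-65,40],[338,170,84,-65,40]]'
python3 d.py 569.2 164.4 110 159.7
python3 - <<'E'
from cell import env
import cv2,numpy as np
a=[env.read_camera(n)["img"] for n in("wrist","side")]
cv2.imwrite("pics/w1.png",cv2.resize(np.vstack(a),None,fx=.78,fy=.78,interpolation=cv2.INTER_AREA))
cv2.imwrite("pics/w1full.png",a[0]);cv2.imwrite("pics/s1full.png",a[1])
E
```

```text
t: 1.77
eef_pos: [574.4, 165.5, 151.4]
tcp_rot: [3.138, 0.005, 2.784]
ft_force: [0.2, 0.8, 0.2]
opening: 0.427
grip_force: 0.0
[ 4.5 -2.8 41.4 -0.2]
```

View pics/w1.png

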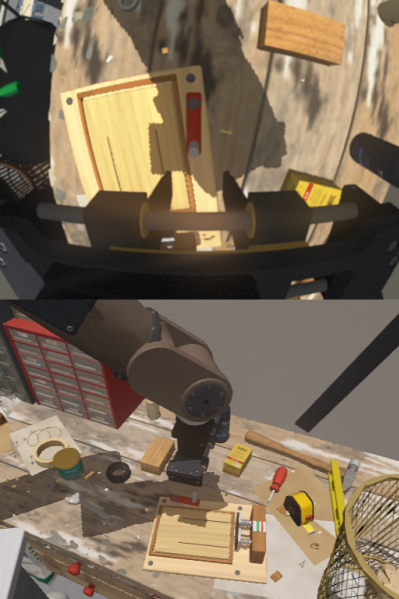

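```bash

python3 -m crank '[[3,-2,40,0,40],[4,-3,55,0,40],[4,-3,55,0,40],[4,-3,55,0,40]]'
cat > wk.py <<'E'
from cell import env
import cv2,numpy as np
c=env.read_camera("wrist"); im=c["img"]; K=c["K"]
def wp(P):
    M=np.linalg.inv(c["pose"]); q=M[:3,:3]@np.array(P)+M[:3,3]; r=np.hypot(q[0],q[1]); t=np.arctan2(r,q[2]); return np.array([K[0,2]+K[0,0]*t*q[0]/r,K[1,2]+K[1,1]*t*q[1]/r])
def wray(px,z):
    v=np.array([(px[0]-K[0,2])/K[0,0],(px[1]-K[1,2])/K[1,1]]); t=np.hypot(*v); d=c["pose"][:3,:3]@np.array([*(np.sin(t)*v/t),np.cos(t)]); o=c["pose"][:3,3]; return o+d*(z-o[2])/d[2]
E
python3 - <<'E'
from wk import *
p=wp([569.2,164.4,63.5]); print(p, env.state()["eef_pos"]); x,y=[int(v)-50 for v in p]
x=max(x,0);y=max(y,0);print(x,y)
cv2.imwrite("pics/k1.png",cv2.resize(im[y:y+100,x:x+100],None,fx=4,fy=4,interpolation=cv2.INTER_CUBIC))
np.savez("k1.npz",**c)
E
```

```text
t: 2.2
eef_pos: [566.7, 158.0, 95.1]
tcp_rot: [-3.141, -0.001, 2.771]
ft_force: [-0.3, -0.6, 0.6]
opening: 0.422
grip_force: 0.0
[265.14282715 228.09684294] [567.33095989 158.25901142  95.98136668]
215 178
```

View pics/k1.png

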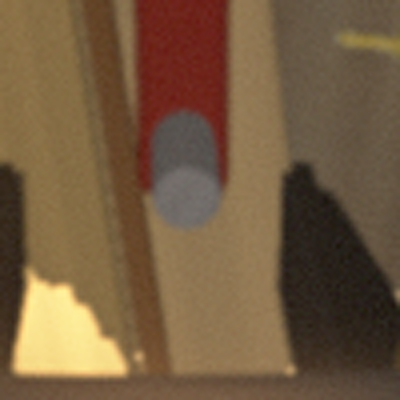

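```bash
python3 - <<'E'
from wk import *
print(wray(((187.5)/4-.5+215,197.5/4-.5+178),63.5), env.state()["eef_pos"], env.state()["tcp_rot"])
from d import d
E
python3 d.py 567.5 166.5 56 159.7
```

```text
[568.47357332 162.485642    63.5       ] [567.59262783 158.42070412  96.35721706] [3.14063628e+00 1.88166251e-03 2.77182871e+00]
[ 3.   7.5 40.4 -0.9]
```

```bash
python3 d.py 568.3 163 56 158
python3 -m crank '[[1,4,0,0.5,40],[1,4,15,1,40],[1,4,30,1,40],[1,4,40,1,40],[1,4,40,1,18],[1,4,40,1,18],[1,4,40,1,18],[1,4,40,1,18]]'
python3 d.py 568.3 163 56 158
```

```text
[ 1.   4.5 40.4  0.8]
t: 2.97
eef_pos: [567.7, 163.1, 55.5]
tcp_rot: [3.141, 0.001, 2.756]
ft_force: [-0.2, 0.3, -0.6]
opening: 0.213
grip_force: 0.0
[-0.6  0.1 -0.5 -0.1]
```

```bash

python3 -m crank '[[0.4,-6.1,0,7,18],[1.5,-12.1,0,14,18],[3.3,-17.9,0,21,18],[5.9,-23.5,0,28,18],[9,-28.7,0,35,18],[12.8,-33.5,0,42,18],[12.8,-33.5,0,42,18]]'
python3 d.py 521.7 181.8 56 116
```

```text
t: 3.55
eef_pos: [542.6, 136.5, 55.4]
tcp_rot: [3.141, 0.0, 2.017]
ft_force: [-1.2, -0.2, -0.4]
opening: 0.192
grip_force: 0.0
[49.9  0.7 -0.6 -0.5]
```

```bash

python3 -m crank '[[0.4,-6.1,0,7,18],[1.5,-12.1,0,14,18],[3.3,-17.9,0,21,18],[5.9,-23.5,0,28,18],[9,-28.7,0,35,18],[12.3,-32.8,0,41,18],[12.3,-32.8,0,41,18],[12.3,-32.8,0,41,18]]'
python3 d.py 521.7 181.8 56 76.7
python3 -c "
from cell import env
import cv2;cv2.imwrite('pics/s2.png',env.read_camera('side')['img'])"
```

```text
t: 4.22
eef_pos: [508.3, 133.8, 55.0]
tcp_rot: [3.141, -0.0, 1.313]
ft_force: [0.1, 0.2, 0.3]
opening: 0.193
grip_force: 0.0
[49.9  0.7 -1.  -1.5]
```

View pics/s2.png

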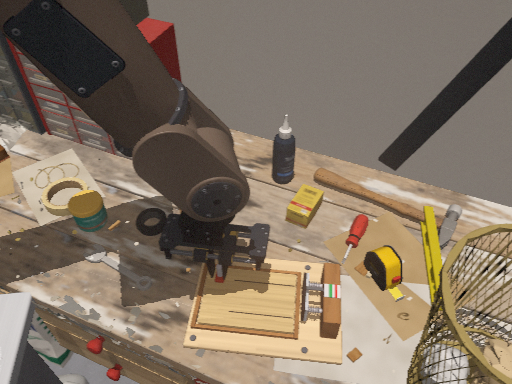

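```bash

python3 -m crank '[[0,1,0,0,24],[0,1,-20,0,30],[0,1,-60,0,50],[0,1,-100,0,95],[0,1,-120,0,95],[0,1,-120,0,95]]'
python3 d.py 475 335 175 62.5
```

```text
t: 4.77
eef_pos: [510.8, 133.6, 179.0]
tcp_rot: [3.135, -0.003, 1.31]
ft_force: [-0.3, 0.3, 0.4]
opening: 0.535
grip_force: 0.0
[185.4 -86.5   4.   12.6]
```

```bash

python3 -m crank '[[185,-86,4,12.5,95],[185,-86,4,12.5,95],[185,-86,4,12.5,95],[185,-86,4,12.5,95],[185,-86,4,12.5,95],[185,-86,4,12.5,95],[185,-86,4,12.5,95],[185,-86,4,12.5,95],[185,-86,4,12.5,95],[185,-86,4,12.5,95]]'
python3 - <<'E'
from wk import *
T=env.read_camera("top");S=env.read_camera("side")
np.savez("wb.npz",**c)
cv2.imwrite("pics/wb.png",np.hstack([im[:, :],cv2.resize(S["img"][230:350,180:280],None,fx=3.2,fy=3.2,interpolation=cv2.INTER_CUBIC)])[:, :800])
E
```

```text
t: 5.6
eef_pos: [474.6, 333.1, 170.5]
tcp_rot: [-3.142, 0.0, 1.088]
ft_force: [-0.5, -0.6, 0.5]
opening: 0.996
grip_force: 0.0
```

View pics/wb.png

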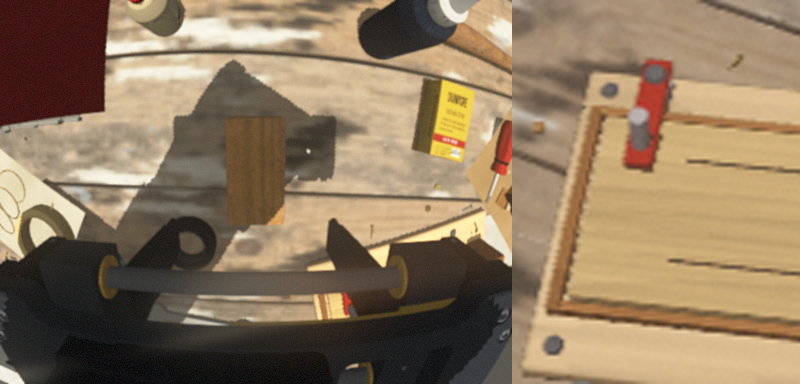

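```bash
python3 - <<'E'
import numpy as np, cv2
from h import S
def ray(c,px,z):
    d=c["pose"][:3,:3]@np.linalg.inv(c["K"])@[*px,1]; o=c["pose"][:3,3]; return np.round(o+d*(z-o[2])/d[2],1)
f=lambda p:((p[0]-512+.5)/3.2-.5+180,(p[1]+.5)/3.2-.5+230)
a=ray(S,f((655,73)),36);b=ray(S,f((638,117)),63.5);print(a,b,np.degrees(np.arctan2(*(b-a)[1::-1]))+13.3)
c=dict(np.load("wb.npz"));K=c["K"]
def wray(px,z):
    v=np.array([(px[0]-K[0,2])/K[0,0],(px[1]-K[1,2])/K[1,1]]); t=np.hypot(*v); d=c["pose"][:3,:3]@np.array([*(np.sin(t)*v/t),np.cos(t)]); o=c["pose"][:3,3]; return o+d*(z-o[2])/d[2]
for p in((226,116),(284,116),(285,223),(228,223)): print(np.round(wray(p,38),1))
E
python3 d.py 485 344 100 62.5
```

```text
[521.  180.8  36. ] [509.2 131.   63.5] -90.030264853337
[483.5 405.1  38. ]
[532.2 379.6  38. ]
[485.  281.3  38. ]
[432.7 308.9  38. ]
[14.2  4.4 70.7 -0.2]
```

```bash
python3 d.py 484 343.8 24 63; 
python3 -m crank '[[13,4,35,-0.5,95],[13,4,70,-0.5,95],[13,4,105,-0.5,95],[13,4,130,-0.5,95],[13,4,145,-0.5,95],[13,4,146,-0.5,95],[13,4,146,-0.5,95]]'
python3 d.py 484 343.8 24 63
```

```text
[ 13.5   3.6 146.7  -0.7]
t: 6.33
eef_pos: [483.8, 343.6, 24.2]
tcp_rot: [-3.141, 0.001, 1.097]
ft_force: [0.8, 0.5, 0.3]
opening: 0.996
grip_force: 0.0
[ 0.3  0.1  0.2 -0.1]
```

```bash

python3 -m crank '[[0,0,0,0,50],[0,0,0,0,50],[0,0,0,0,50],[0,0,0,0,50],[0,0,0,0,50],[0,0,0,0,50],[0,0,0,0,50],[0,0,0,0,50]]'
python3 -m crank '[[0,0,-10,0,50],[0,0,-40,0,50],[0,0,-80,0,50],[0,0,-100,0,50],[0,0,-106,0,50],[0,0,-106,0,50]]'
python3 - <<'E'
from d import d
import numpy as np
# stage pose: block front end 25 mm short of relaxed pad, TCP centre on block
p=np.array([613.8,72.9]);a=np.radians(-13.3)
for x in(-40,-25,-6): print(x,p+x*np.array([np.cos(a),np.sin(a)]))
c=p-40*np.array([np.cos(a),np.sin(a)]); print(d(*c,130,-13.3))
E
```

```text
t: 7.0
eef_pos: [483.8, 344.1, 24.9]
tcp_rot: [3.141, -0.0, 1.098]
ft_force: [-0.1, -0.6, 4.9]
opening: 0.607
grip_force: 30.0
t: 7.5
eef_pos: [484.1, 344.3, 132.4]
tcp_rot: [3.14, -0.002, 1.098]
ft_force: [0.2, 0.2, -1.2]
opening: 0.607
grip_force: 30.0
-40 [574.87284509  82.10198949]
-25 [589.47052818  78.65124343]
-6 [607.96092676  74.28029842]
[-192.   200.3    2.4   76.2]
```

```bash
python3 d.py 581.7 80.5 130 -13.3
python3 -m crank '[[-189,207,2,76,50],[-189,207,2,76,50],[-189,207,2,76,50],[-189,207,2,76,50],[-189,207,2,76,50],[-189,207,2,76,50],[-189,207,2,76,50],[-189,207,2,76,50],[-189,207,2,76,50],[-189,207,2,76,50]]'
python3 -m crank '[[0,0,0,5,50],[0,0,0,5,50]]'
python3 d.py 581.7 80.5 130 -13.3
python3 - <<'E'
from wk import *
np.savez("wp.npz",**c)
T=env.read_camera("top");S=env.read_camera("side")
cv2.imwrite("pics/wp.png",im)
cv2.imwrite("pics/sp.png",np.hstack([cv2.resize(im,(400,300)),cv2.resize(S["img"][200:350,180:380],(400,300))]))
E
```

```text
[-190.3  207.1    2.4   76.2]
t: 8.33
eef_pos: [581.2, 80.5, 126.7]
tcp_rot: [3.141, 0.003, -0.16]
ft_force: [-0.1, 0.8, -1.3]
opening: 0.61
grip_force: 30.0
t: 8.5
eef_pos: [581.1, 81.2, 126.9]
tcp_rot: [3.141, 0.003, -0.244]
ft_force: [-0.5, -0.6, -1.9]
opening: 0.608
grip_force: 30.0
[ 0.8  0.6 -3.1 -0.7]
```

View pics/sp.png

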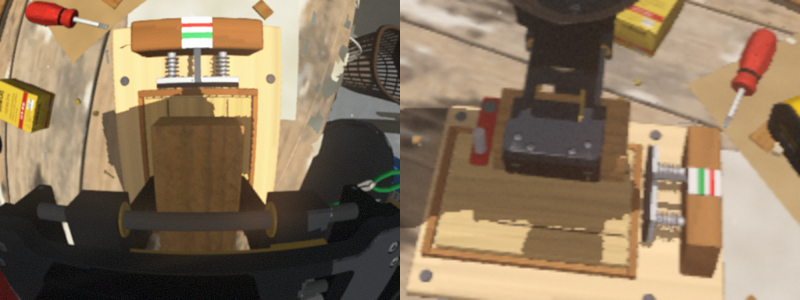

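```bash
python3 - <<'E'
import numpy as np,cv2
c=dict(np.load("wp.npz"));K=c["K"];im=c["img"];g=cv2.GaussianBlur(im,(3,3),0).astype(float).mean(2)
def wray(px,z):
    v=np.array([(px[0]-K[0,2])/K[0,0],(px[1]-K[1,2])/K[1,1]]); t=np.hypot(*v); d=c["pose"][:3,:3]@np.array([*(np.sin(t)*v/t),np.cos(t)]); o=c["pose"][:3,3]; return o+d*(z-o[2])/d[2]
def edge(cols,r0,r1,sg,z):
    P=[]
    for x in cols:
        k=np.gradient(sg*g[r0:r1,x]); y=r0+np.argmax(k); P.append((x,y))
    P=np.array(P); W=np.array([wray(p,z)[:2] for p in P]); 
    vx,vy,x0,y0=cv2.fitLine(W.astype(np.float32),cv2.DIST_HUBER,0,.01,.01).ravel()
    print(P[::6].tolist(),"dir",np.degrees(np.arctan(vy/vx)),"pt",x0,y0)
edge(range(208,300,2),98,125,-1,65)  # plate/pad dark below
edge(range(180,228,2),50,80,-1,72)
edge(list(range(180,228,2))+list(range(275,325,2)),15,32,-1,72)
edge(range(205,300,2),140,170,-1,120)
print(c["pose"][:3,3])
E
```

```text
[[208, 106], [220, 106], [232, 105], [244, 105], [256, 105], [268, 105], [280, 105], [292, 105]] dir 76.61099 pt 659.6892 70.015816
[[180, 65], [192, 64], [204, 63], [216, 73]] dir 54.05551 pt 691.97437 88.42728
[[180, 26], [192, 25], [204, 24], [216, 23], [275, 22], [287, 22], [299, 23], [311, 23], [323, 24]] dir 76.993675 pt 714.01526 42.765884
[[205, 149], [217, 149], [229, 149], [241, 149], [253, 149], [265, 149], [277, 149], [289, 149]] dir 76.06282 pt 634.54047 65.22414
[658.19719509  60.94372959 278.08069259]
```

```bash

python3 -m crank '[[1,0.5,20,-0.7,50],[1,0.5,45,-0.7,50],[1,0.5,65,-0.7,50],[1,0.5,74,-0.7,50],[1,0.5,77,-0.7,50],[1,0.5,77,-0.7,50],[1,0.5,77,-0.7,50]]'
python3 d.py 581.7 80.5 47 -13.3
```

```text
t: 9.23
eef_pos: [583.1, 80.8, 52.3]
tcp_rot: [-3.141, -0.001, -0.227]
ft_force: [-0.9, -0.0, -0.7]
opening: 0.614
grip_force: 30.0
[-1.3  0.6  5.3  0.3]
```

```bash

python3 -m crank '[[0,0.5,1,0,50],[0,0.5,2,0,50],[0,0.5,3,0,50],[0,0.5,3,0,50]]'
python3 -m crank '[[0,0,1,0,50],[0,0,1,0,50],[0,0,1,0,50]]'
python3 -m crank '[[0,0,1,0,50],[0,0,1,0,50],[0,0,1,0,50]]'
```

```text
t: 9.57
eef_pos: [582.7, 80.2, 48.9]
tcp_rot: [-3.142, -0.001, -0.227]
ft_force: [-0.0, 0.1, -0.8]
opening: 0.608
grip_force: 30.0
t: 9.82
eef_pos: [582.6, 80.2, 47.6]
tcp_rot: [3.142, -0.0, -0.227]
ft_force: [-0.9, 0.8, -1.3]
opening: 0.606
grip_force: 30.0
t: 10.07
eef_pos: [582.7, 80.3, 46.9]
tcp_rot: [-3.142, -0.0, -0.227]
ft_force: [-1.3, 0.1, 3.7]
opening: 0.608
grip_force: 30.0
```

```bash

python3 -m crank '[[3,0,-0.3,0.3,50],[6,0,-0.3,0.3,50],[9,0,-0.3,0.3,50],[12,0,-0.3,0.3,50],[14,0,-0.3,0.3,50],[14,0,-0.3,0.3,50]]'
python3 -m crank '[[1.5,0,0,0,50],[3,0,0,0,50],[4,0,0,0,50],[4,0,0,0,50]]'
python3 -m crank '[[1,0,0,0,50],[2,0,0,0,50],[2,0,0,0,50],[2,0,0,0,50]]'
```

```text
t: 10.57
eef_pos: [596.8, 76.9, 46.9]
tcp_rot: [-3.142, -0.001, -0.233]
ft_force: [1.6, -0.0, 1.5]
opening: 0.605
grip_force: 30.0
t: 10.9
eef_pos: [600.3, 76.1, 46.9]
tcp_rot: [3.142, -0.0, -0.233]
ft_force: [0.5, -0.2, 2.1]
opening: 0.608
grip_force: 30.0
t: 11.23
eef_pos: [602.1, 75.7, 46.9]
tcp_rot: [3.141, -0.0, -0.233]
ft_force: [-2.6, -0.2, 3.2]
opening: 0.609
grip_force: 30.0
```

```bash

python3 -m crank '[[1,0,0,0,50],[2,0,0,0,50],[3,0,0,0,50],[3,0,0,0,50],[3,0,0,0,50]]'
python3 -m crank '[[1,0,0,0,50],[2,0,0,0,50],[2,0,0,0,50],[2,0,0,0,50]]'
python3 -c "
from cell import env
import numpy as np
f=[]
for i in range(12): env.read_camera('top'); f.append(env.state()['ft_force'])
print(np.mean(f,0),np.std(f,0),env.state()['eef_pos'])"
```

```text
t: 11.65
eef_pos: [604.6, 75.1, 46.9]
tcp_rot: [3.141, 0.001, -0.233]
ft_force: [-4.9, 0.7, 5.2]
opening: 0.609
grip_force: 30.0
t: 11.98
eef_pos: [606.3, 74.7, 46.9]
tcp_rot: [3.141, 0.002, -0.232]
ft_force: [-7.0, 1.7, 5.9]
opening: 0.604
grip_force: 30.0
[-6.70761363  1.44120463  5.94737536] [0.54474013 0.37072047 0.60679469] [606.27835264  74.65983848  46.92380148]
```

```bash

python3 -m crank '[[1,0,-0.3,0,50],[2,0,-0.4,0,50],[2,0,-0.4,0,50],[2,0,-0.4,0,50]]'
python3 - <<'E'
from wk import *
f=[];A=[]
for i in range(10): A.append((env.read_camera('side')["img"],env.read_camera("wrist")["img"])); f.append(env.state()['ft_force'])
print(np.mean(f,0),env.state()['eef_pos'])
s=np.mean([a[0] for a in A],0).astype(np.uint8);w=np.mean([a[1] for a in A],0).astype(np.uint8)
cv2.imwrite("pics/wf.png",w);cv2.imwrite("pics/sf.png",s)
b=cv2.resize(s[240:340,270:350],None,fx=5,fy=5,interpolation=cv2.INTER_CUBIC)
a=cv2.resize(w[0:125,180:340],(400,312),interpolation=cv2.INTER_CUBIC)
a2=cv2.resize(w,(400,300))[:188]
cv2.imwrite("pics/fin.png",np.hstack([np.vstack([a,a2]),b]))
E
```

```text
t: 12.92
eef_pos: [608.0, 74.2, 47.0]
tcp_rot: [3.141, 0.002, -0.232]
ft_force: [-5.9, 2.2, 3.2]
opening: 0.61
grip_force: 30.0
[-6.42199803  1.58517861  2.7184925 ] [607.98320555  74.24138018  46.95344977]
```

View pics/fin.png

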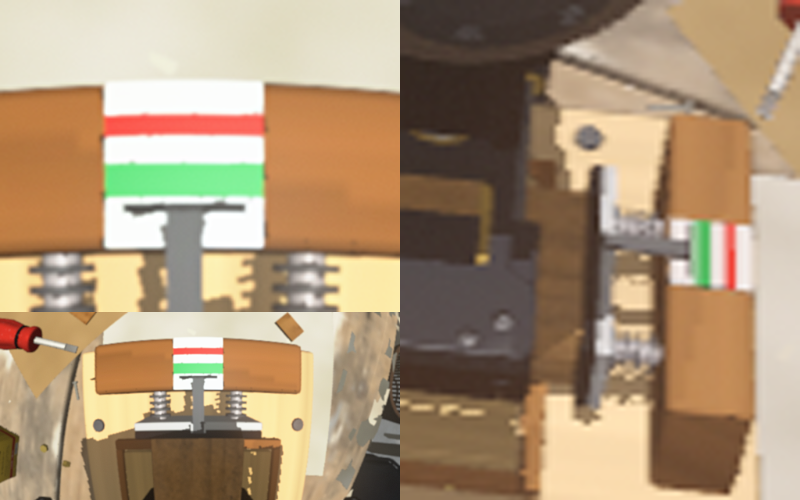

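```bash

python3 -m crank '[[1,0,0,0,50],[2,0,0,0,50],[3,0,0,0,50],[3.5,0,0,0,50],[3.5,0,0,0,50],[3.5,0,0,0,50],[3.5,0,0,0,50]]'
cat > pt.py <<'E'
from wk import *
f=[];A=[]
for i in range(10): A.append(env.read_camera("wrist")["img"]); f.append(env.state()['ft_force'])
s=env.state();print(np.round(np.mean(f,0),1),np.round(s['eef_pos'],1),np.round(s["tcp_rot"],3))
w=np.mean(A,0).astype(np.uint8); np.save("w_last.npy",w)
import sys
for n,im in(("prev",cv2.imread("pics/wf.png")),("now",w)):
    print(n)
    for r in range(60,100): print(r,im[r,238:246].mean(0).astype(int).tolist(),im[r,252:256].mean(0).astype(int).tolist(),im[r,226:230].mean(0).astype(int).tolist())
E
python3 pt.py
```

```text
t: 14.55
eef_pos: [610.9, 73.6, 47.0]
tcp_rot: [3.141, 0.003, -0.232]
ft_force: [-9.2, 2.5, 5.3]
opening: 0.611
grip_force: 30.0
[-9.2  2.6  4.6] [610.9  73.6  47. ] [ 3.141e+00  3.000e-03 -2.320e-01]
prev
60 [252, 253, 252] [252, 253, 252] [251, 253, 252]
61 [252, 253, 252] [253, 253, 252] [251, 253, 252]
62 [252, 253, 252] [253, 253, 253] [251, 253, 252]
63 [254, 253, 254] [253, 252, 253] [253, 253, 254]
64 [251, 252, 251] [245, 249, 243] [252, 252, 254]
65 [210, 246, 197] [197, 243, 183] [208, 243, 201]
66 [149, 238, 125] [150, 238, 126] [142, 234, 120]
67 [137, 236, 110] [143, 238, 117] [131, 233, 102]
68 [139, 236, 113] [145, 239, 119] [133, 233, 104]
69 [141, 237, 114] [146, 239, 121] [134, 233, 106]
70 [141, 237, 114] [146, 239, 121] [134, 233, 107]
71 [142, 237, 116] [147, 239, 121] [135, 233, 107]
72 [142, 237, 116] [148, 240, 123] [135, 233, 107]
73 [142, 237, 116] [148, 240, 123] [136, 233, 107]
74 [143, 237, 117] [148, 240, 123] [136, 234, 108]
75 [143, 237, 116] [148, 240, 123] [135, 234, 108]
76 [142, 237, 114] [146, 240, 121] [133, 234, 106]
77 [145, 238, 120] [150, 24
[... 2476 characters left out ...]
 182] [137, 140, 139] [221, 242, 215]
87 [232, 236, 232] [138, 141, 139] [250, 251, 250]
88 [253, 254, 252] [138, 141, 139] [253, 253, 253]
89 [253, 254, 252] [138, 141, 139] [252, 253, 252]
90 [252, 253, 252] [138, 141, 139] [252, 253, 252]
91 [253, 253, 252] [139, 141, 140] [252, 253, 252]
92 [252, 253, 252] [138, 141, 139] [252, 253, 252]
93 [252, 253, 252] [139, 142, 139] [252, 253, 252]
94 [253, 253, 252] [138, 142, 139] [252, 253, 252]
95 [253, 253, 252] [137, 142, 139] [252, 253, 252]
96 [252, 252, 250] [138, 142, 140] [252, 253, 252]
97 [240, 241, 239] [138, 142, 139] [252, 253, 252]
98 [228, 230, 228] [138, 143, 140] [252, 253, 252]
99 [233, 235, 233] [138, 143, 139] [252, 253, 252]
```

```bash

python3 -m crank '[[0.5,0,0,0,50],[1,0,0,0,50],[1.3,0,0,0,50],[1.3,0,0,0,50],[1.3,0,0,0,50],[1.3,0,0,0,50],[1.3,0,0,0,50],[1.3,0,0,0,50]]'
python3 pt.py | awk '/now/{f=1} NR==1||f' | sed -n '1p;10,32p'
```

```text
t: 15.77
eef_pos: [611.9, 73.3, 47.0]
tcp_rot: [3.141, 0.004, -0.232]
ft_force: [-10.2, 2.9, 5.5]
opening: 0.608
grip_force: 30.0
[-10.5   2.5   6. ] [611.9  73.3  47. ] [ 3.141  0.004 -0.232]
67 [252, 253, 252] [252, 253, 252] [252, 253, 252]
68 [252, 253, 252] [253, 253, 252] [252, 253, 252]
69 [252, 253, 252] [253, 253, 252] [252, 253, 252]
70 [252, 253, 252] [253, 253, 252] [252, 253, 252]
71 [252, 253, 252] [253, 253, 252] [252, 253, 252]
72 [253, 253, 253] [254, 253, 253] [253, 253, 253]
73 [254, 253, 253] [253, 252, 253] [253, 253, 254]
74 [234, 249, 228] [230, 247, 223] [238, 250, 236]
75 [171, 241, 150] [168, 241, 147] [178, 241, 162]
76 [142, 237, 114] [146, 239, 120] [136, 234, 111]
77 [142, 237, 115] [148, 240, 121] [133, 234, 106]
78 [144, 239, 117] [149, 240, 123] [136, 235, 109]
79 [142, 239, 117] [150, 242, 124] [136, 235, 109]
80 [129, 223, 108] [142, 236, 120] [136, 235, 110]
81 [104, 167, 94] [119, 185, 109] [132, 230, 108]
82 [87, 107, 90] [98, 120, 101] [126, 214, 105]
83 [82, 84, 89] [99, 102, 105] [123, 208, 104]
84 [80, 95, 85] [114, 116, 118] [125, 212, 105]
85 [94, 150, 87] [129, 132, 132] [128, 221, 105]
86 [121, 213, 102] [136, 139, 138] [131, 230, 104]
87 [148, 236, 127] [138, 141, 140] [139, 234, 115]
88 [211, 244, 198] [138, 140, 139] [202, 244, 192]
89 [251, 251, 251] [138, 141, 139] [252, 252, 253]
```

```bash
python3 -c "
from cell import env
print(env.job_done())"
```

```text
the job is handed in; nothing more can be done
None
```

I handed the job in at about 16 s with the turnbutton square across the panel and the block still held against the pad, its pointer mid-green at about 8.5 mm (roughly 8–9 N, estimated from the pointer and the wrist force); no verdict came back.

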